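# Put the grinder service kit back into its shadow-cut foam inserts

### The arm

A 6-joint arm with a two-finger parallel gripper is mounted at the origin on the work surface. World frame = base frame: x ahead of the robot, y to its left, z up, the work surface at z = 0. Lengths are in mm, angles in rad, forces in N, time in s.
With the tool pointing down it reaches from about 400 to 925 mm from the base axis. Payload 12.5 kg.
Tool frame: the origin (TCP) lies between the finger pads; the fingertips stand 14 mm ahead of it and the grasp point (between the pads) lies 5 mm behind it; x points along the fingers, y is the direction in which the jaws open and shut, and the axes are right-handed (so a half turn about x gives the same grasp; the last joint's range is limited). The gripper opens to 95 mm and grips with 3 to 60 N. Pads are 20 mm wide; open, the fingers measure 119 mm over their backs; the gripper's body (75 mm by 180 mm) begins 59 mm behind the grasp point.
Start: joints at [-1.377, 0.491, 1.559, -0, 1.092, -0.106], TCP at [184.603, -597.132, 228.661] pointing down, gripper open.
Joint ranges: [-3.1, 3.1], [-0.84, 2.19], [0.05, 2.79], [-1.13, 4.28], [0.06, 2.93], [-2.69, 2.69]. Speed limits (rad/s): [2.22, 2.22, 2.79, 3.14, 3.14, 3.14].

### API

Orientations are given as [roll, pitch, yaw] about the fixed x, y, z axes, in that order (R = Rz(yaw) Ry(pitch) Rx(roll)).
In Python, from cell import env, cams gives the robot as it stands.
- The arm moves only by the tool carry_out, never from a script. Its arguments are lists of equal length, an entry for each row: "grip": the closure, from -1 (fully open) to 1 (shut); "linear": the shift along the tool's x, y, z scaled (see below), a list of three; "turn": the turn about the tool's x scaled (see below). In form: {"grip": [grip, ...], "linear": [[tx, ty, tz], ...], "turn": [turn, ...]}. A call has 1 to 5 rows; each row shifts and turns the commanded pose from where the row before left it, along the tool's axes as they then stand; what a row does not reach is not made up. The controller multiplies each number of a shift by 0.5 m and each number of a turn by 180 degrees. A row lasts 1/10 s, in which the tool goes at most 50 mm and 8.59 degrees, less where a joint would pass 70% of its speed; a pose out of reach is approached as far as the arm can. A call with a number of a shift or a turn outside -1 to 1 is refused whole. A call with a gripper value outside its range is refused whole. The fingers move at their own pace and stop on an object; the grip force is fixed at half the most. Time passes only in rows, so rows that do not move let the fingers close. It gives the time, the measured TCP pose, the force and the opening at its end, in the units of the state.
- env.state(): the state, without advancing time (a new reading comes with each control period).
- cams.read_camera(name): name is "scene" or "top" or "wrist"; returns the picture (384x512x3 uint8, blue, green, red); there is no depth.
- cams.camera_info(name): a dict with "fx", "fy", "cx", "cy" (pixels), "view" (4x4, takes a point from world to camera coordinates). Camera axes: x right, y down, z forward; pixel columns grow to the right and rows downward; lengths in mm; the calibration is good to about 2 mm. A picture is of the moment at which its call begins: read the wrist's pose just before it. camera_info takes no time and is no camera call; for the wrist camera it gives the pose at the moment of the call.
- env.job_done(): hands the job in, once; it reports no verdict.
The state is a dict: "t": time; "joints": joint angles; "qvel": joint speeds; "tau": joint torques, N m; "eef_pos": TCP position; "tcp_rot": TCP orientation; "ft_force": force on the tool from outside, world axes, zero at the start; "moment": the same for the moment, N m; "opening": opening from 0.0 (shut) to 1.0 (fully open).
Only numpy, scipy, OpenCV 4.12 (cv2) and the standard library are available. Lean on these libraries where they do the work, as an engineer would, in place of code of your own. Each camera call takes 0.05 s, during which the arm holds its last target. There are 200 camera calls.

### The job

Put the four loose parts of the grinder's service kit (spanner, blue corner plate, yellow tee plate and socket) into the foam inserts cut to their outlines, each lying flat on the red floor of its own cavity, the socket standing upright. Do not knock over or shift the little grease jar that stands among them.

Things in the scene. Friction and masses are not known exactly. Their poses are not given: they have to be found in the camera images.
- spanner: Loose, lying on the bench; origin on the underside, z up. Its place and yaw vary. Bright steel double open-ended spanner, 130 mm long (along x), 14 mm thick; the plain shaft in the middle is 14 mm wide (x -31 to 31 mm), the two equal jaw heads 34 mm wide (y). Origin at mid-length. About 0.2 kg.
- corner_plate: Loose, lying on the bench; origin on the underside, z up. Its place and yaw vary. Blue L-shaped corner plate, 16 mm thick, 72 x 72 mm overall with legs 22 mm wide, three black bolt holes. Origin at the centre of the 72 mm square that encloses it: one leg covers x -36 to 36, y -36 to -14 mm, the other x -36 to -14, y -14 to 36 mm. About 0.2 kg.
- tee_plate: Loose, lying on the bench; origin on the underside, z up. Its place and yaw vary. Yellow T-shaped plate, 16 mm thick, three black bolt holes. Crossbar 80 mm long (along y) and 22 mm wide covers x 14 to 36, y -40 to 40 mm; stem 22 mm wide covers x -36 to 14, y -11 to 11 mm. About 0.25 kg.
- socket: Loose impact socket standing upright on the bench: dark steel cylinder 52 mm in diameter, 50 mm tall, green band near the foot, black opening on top. Origin at the centre of the underside, z up. Its place varies. About 0.35 kg.
- spanner_tray: Fixed foam insert, 12 mm high: black foam over a red floor 4 mm thick; the red-bottomed cavity is 8 mm deep. Origin: centre of the underside. 166 mm (x) by 72 mm (y). Dumb-bell cavity 144 mm long (x): heads 48 mm wide, from 24 to 72 mm either side of centre; waist 28 mm wide. The spanner fits centred, its x along this x, either way round.
- corner_tray: Fixed foam insert, 12 mm high: black foam over a red floor 4 mm thick; the red-bottomed cavity is 8 mm deep. Origin: centre of the underside. 106 x 106 mm, L-shaped cavity 86 x 86 mm overall. The cavity is the part's outline grown by 7 mm all round, and the part fits with its origin over this origin and its axes along these axes.
- tee_tray: Fixed foam insert, 12 mm high: black foam over a red floor 4 mm thick; the red-bottomed cavity is 8 mm deep. Origin: centre of the underside. 106 mm (x) by 114 mm (y), T-shaped cavity 86 x 94 mm overall. The cavity is the part's outline grown by 7 mm all round, and the part fits with its origin over this origin and its axes along these axes.
- socket_tray: Fixed foam insert, 12 mm high: black foam over a red floor 4 mm thick; the red-bottomed cavity is 8 mm deep. Origin: centre of the underside. 92 x 92 mm with a round cavity 66 mm in diameter in the middle; the socket stands in it upright, at any yaw.
- grease_jar: Small white jar with an orange cap, 36 mm in diameter, 36 mm tall, standing loose among the parts; not to be moved. Origin at the centre of its underside. A brass nut and an upright steel bolt, up to 40 mm tall, stand about likewise.
Not all that is in view belongs to the job. What is meant by the tee_plate is not turquoise, and is the larger of those in its own colour. What is shaped like the corner_tray but brown is not meant.

How it is judged:
By the outcome, as a careful person would: the job done as asked, in the order asked, and still so for the second after the job is handed in, with the robot touching nothing.
It also fails if it takes over 128 s, if anything falls off the work surface, if the arm or the gripper's body presses on something with over 40 N, if the wrist force passes 120 N, or if a joint passes its speed limit or range.

## Working session

There is one attempt and no reset: what is moved stays moved. The work goes in short steps, Python scripts to look and compute and a tool call to move; the robot and the scene stay as the last step left them, time stands still between calls to the robot, and variables do not carry over. Pictures are saved under pics/ and viewed, about 12 in all and at most 16, crops included, and the job is handed in when it is done.

Besides the shell and the picture viewer there is one more tool, called after ">>>" in YAML: its name, and indented under it one key for each argument. carry_out: Moves the arm, as the interface text tells. Shifts and turns lie within -1 to 1; 1 stands for 0.5 m of shift or 180 degrees of turn. Its arguments: {"type":"object","properties":{"grip":{"type":"array"},"linear":{"type":"array"},"turn":{"type":"array"}},"required":["grip","linear","turn"]}

```bash
ls; mkdir -p pics
python3 - <<'E'
from cell import env,cams
import cv2,numpy as np
s=env.state();print(s)
for n in("top","scene"):
    cv2.imwrite(f"pics/{n}0.png",cams.read_camera(n)); i=cams.camera_info(n);print(n,{k:np.round(v,3).tolist() for k,v in i.items()})
a=cv2.imread("pics/top0.png");b=cv2.imread("pics/scene0.png")
cv2.imwrite("pics/top0L.png",cv2.resize(a,(800,600),interpolation=cv2.INTER_CUBIC))
cv2.imwrite("pics/scene0L.png",cv2.resize(b,(800,600),interpolation=cv2.INTER_CUBIC))
E
```

```text
pics
{'t': 0.0, 'joints': array([-1.37658378e+00,  4.91531176e-01,  1.55947632e+00,  2.29961561e-05,
        1.09166367e+00, -1.05601867e-01]), 'qvel': array([ 5.00242415e-05, -1.71991559e-04,  5.34131327e-04, -4.15893375e-04,
        3.55520914e-04,  1.06926357e-03]), 'tau': array([ 1.13361453e-03, -6.12638855e+01, -2.58181465e+01,  6.92797755e-02,
        4.81972320e-02, -1.22424476e-04]), 'eef_pos': array([ 184.56983931, -596.88223348,  228.07011152]), 'tcp_rot': array([-1.69530643,  1.56971762,  1.74609002]), 'ft_force': array([-0.41909767,  0.35242439,  0.33438349]), 'moment': array([-0.00078918, -0.01266399, -0.02801611]), 'opening': 0.996716692474509}
top {'fx': 453.69, 'fy': 453.69, 'cx': 250.518, 'cy': 191.939, 'view': [[-0.01, -1.0, -0.0, 64.471], [-0.992, 0.01, -0.127, 456.31], [0.127, -0.001, -0.992, 1433.674], [0.0, 0.0, 0.0, 1.0]]}
scene {'fx': 404.072, 'fy': 404.072, 'cx': 258.94, 'cy': 189.968, 'view': [[-0.181, 0.983, 0.005, 28.962], [0.724, 0.137, -0.676, -309.943], [-0.665, -0.119, -0.737, 1463.872], [0.0, 0.0, 0.0, 1.0]]}
```

View pics/top0L.png

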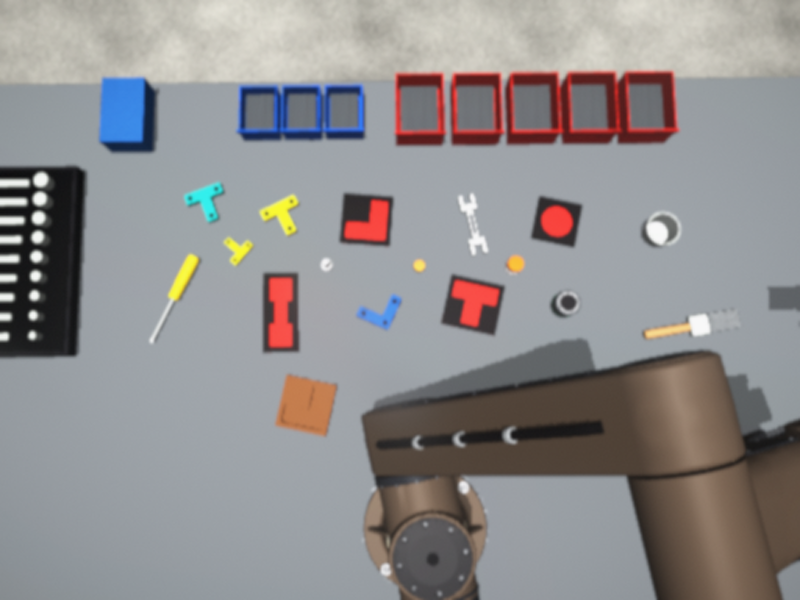

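View pics/scene0L.png

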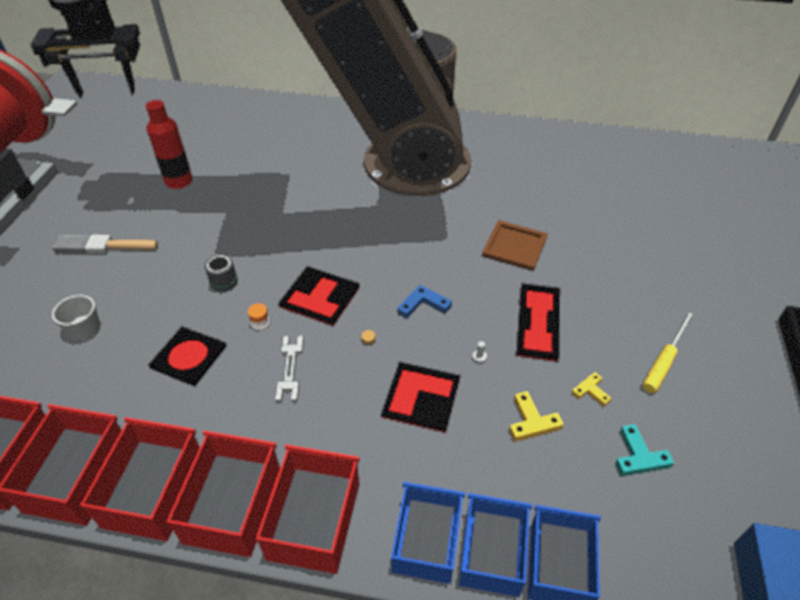

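The top view (800x600) shows the following:

| Thing | Pixel(s) |
|---|---|
| spanner | (473,224) |
| blue L | (382,312) |
| socket | (567,302) |
| spanner tray | (281,312) |
| corner tray | (366,219) |
| tee tray | (474,304) |
| socket tray | (557,221) |
| jar | (515,264) |
| nut | (419,265) |
| bolt | (326,264) |

**Tee candidates:** turquoise (207,200), large yellow (281,213) and small yellow (238,250). I take the large yellow.
**L-tray candidates:** black/red (366,219) and brown (307,405). I take the black/red one.

Next I measure and view one crop to confirm.

```bash
cat > h.py <<'E'
import cv2,numpy as np
from scipy.spatial.transform import Rotation as R
def ray(info,uv,z):
    uv=np.atleast_2d(uv).astype(float);V=np.array(info["view"]);Rt=V[:3,:3].T;c=-Rt@V[:3,3]
    d=np.c_[(uv[:,0]-info["cx"])/info["fx"],(uv[:,1]-info["cy"])/info["fy"],np.ones(len(uv))]@Rt.T
    return c+d*((z-c[2])/d[:,2])[:,None]
def masks(im):
    h,s,v=[x.astype(int) for x in cv2.split(cv2.cvtColor(im,cv2.COLOR_BGR2HSV))]
    col=(s>110)&(v>80)
    return {"red":col&((h<6)|(h>172)),"yellow":col&(h>24)&(h<36),"blue":col&(h>98)&(h<125),"turq":col&(h>80)&(h<97),
     "orange":col&(h>8)&(h<24),"black":(v<60),"white":(s<60)&(v>200)}
def comps(m,amin):
    n,l,st,c=cv2.connectedComponentsWithStats(m.astype(np.uint8),connectivity=8)
    return [(l==i) for i in range(1,n) if st[i,4]>=amin]
def shape(info,m,z):
    """plane points of the mask's pixels: centroid, principal axis angle (long), minAreaRect of outline"""
    v,u=np.nonzero(m);P=ray(info,np.c_[u,v],z)[:,:2];c=P.mean(0);w,E=np.linalg.eigh(np.cov(P.T))
    a=np.degrees(np.arctan2(E[1,1],E[0,1]));r=cv2.minAreaRect(P.astype(np.float32))
    third=((P-c)@E)**3
    return c,a,np.sqrt(w),r,third.mean(0),E,(u.mean(),v.mean(),len(u))
E
python3 - <<'E'
from cell import cams
from h import *
im=cv2.imread("pics/top0.png");I=cams.camera_info("top")
M=masks(im)
for k,z,am in(("red",4,80),("yellow",16,40),("blue",16,60),("turq",16,60),("orange",36,20),("white",14,20),("black",40,20)):
    for m in comps(M[k],am):
        c,a,w,r,t,E,px=shape(I,m,z)
        if px[1]<110 or px[1]>235 or px[0]<100 or px[0]>450: continue
        print(k,np.round(px,1),"xy",c.round(1),"ax",a.round(1),"sd",w.round(1),"rect",np.round(r[0],1),np.round(r[1],1),round(r[2],1),"dist",np.hypot(*c).round())
crop=im[105:230,85:270]
cv2.imwrite("pics/crop1.png",cv2.resize(crop,(740,500),interpolation=cv2.INTER_CUBIC))
w=cams.read_camera("wrist");cv2.imwrite("pics/w0.png",w)
i=cams.camera_info("wrist");V=np.array(i["view"]);print(i["fx"],i["cx"],i["cy"],V[:3,:3].round(3).tolist(),(-V[:3,:3].T@V[:3,3]).round(1))
from cell import env
print(R.from_euler("xyz",env.state()["tcp_rot"]).as_matrix().round(3))
E
```

```text
red [236.6 142.9 552. ] xy [625.1 104.8] ax 131.2 sd [20.  30.3] rect [634.8 112.4] [92.9 94. ] 85.0 dist 634.0
red [355.9 141.3 375. ] xy [ 626.5 -292.4] ax -163.0 sd [18.  18.8] rect [ 626.1 -292.6] [66.6 71.8] 87.9 dist 691.0
red [179.1 199.7 686. ] xy [437.1 293.9] ax -179.6 sd [14.7 45.7] rect [437.9 294.5] [149.   52.6] 0.5 dist 527.0
red [302.9 191.7 601. ] xy [ 459.2 -111.8] ax 171.5 sd [24.6 25.7] rect [ 450.  -109.6] [100.9  93.7] 76.7 dist 473.0
yellow [180.2 136.2 282. ] xy [646.7 290.5] ax -150.4 sd [18.7 20.3] rect [636.6 285.7] [72.8 79.7] 26.9 dist 709.0
yellow [152.2 159.8 139. ] xy [568.2 381.9] ax -137.0 sd [12.6 14. ] rect [572.8 388.2] [51.3 53.6] 50.2 dist 685.0
yellow [117.  176.8 230. ] xy [512.6 495.6] ax 154.0 sd [ 7.2 28.2] rect [512.3 495.9] [26.1 98.9] 62.9 dist 713.0
blue [243.9 200.2 244. ] xy [431.8  81.6] ax 111.2 sd [13.9 25.1] rect [445.1  86.8] [70.9 71.3] 64.9 dist 439.0
turq [131.4 127.6 298. ] xy [677.4 452.8] ax -157.9 sd [19.  20.9] rect [667.3 448.9] [75.3 81.3] 20.8 dist 815.0
orange [329.6 168.5  86. ] xy [ 530.  -196.1] ax 151.5 sd [8.4 8.
[... 742 characters left out ...]
 dist 704.0
black [227.6 132.3 221. ] xy [651.9 132.7] ax 121.2 sd [13.7 15. ] rect [649.7 130.7] [52.7 51.2] 84.6 dist 665.0
black [355.8 141.7 229. ] xy [ 616.6 -283.1] ax 116.8 sd [30.9 31.9] rect [ 617.8 -283.5] [83.2 83.4] 77.0 dist 678.0
black [289.6 197.7  58. ] xy [435.7 -64.7] ax 163.0 sd [6.2 9.6] rect [434.4 -64.5] [22.5 34.2] 77.5 dist 440.0
black [312.6 204.2  98. ] xy [ 414.3 -137.4] ax 164.0 sd [ 6.6 13. ] rect [ 414.5 -136.8] [23.1 45.1] 76.1 dist 437.0
320.03741255898393 256.2123587165948 189.75744758300885 [[0.297, -0.955, -0.0], [-0.925, -0.288, 0.247], [-0.236, -0.073, -0.969]] [ 251.4 -576.8  385.6]
[[-0.     0.295 -0.955]
 [ 0.001 -0.955 -0.295]
 [-1.    -0.001 -0.   ]]
```

View pics/crop1.png

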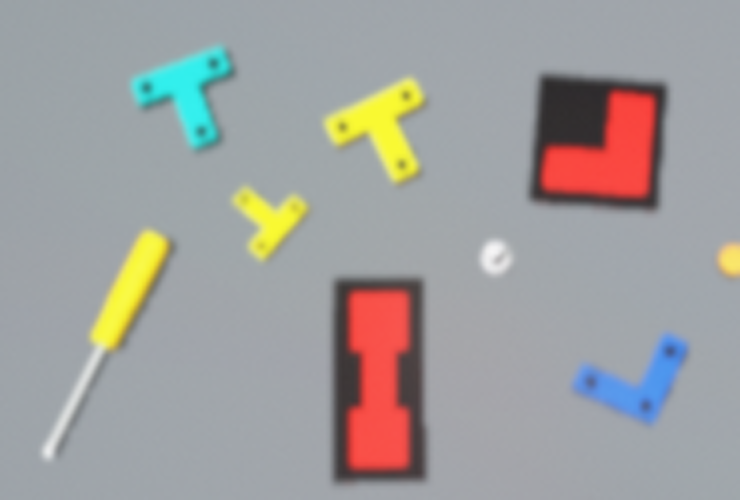

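The crop confirms the large yellow tee at crop (382,130). The small yellow one is at (270,225) and the turquoise at (180,95). The black/red L tray is at (600,142). Before moving I'll check the red bottle's position and height, find the socket, and set up a move planner.

```bash
cat > plan.py <<'E'
import sys,numpy as np
from h import *
from cell import env
def plan(x,y,z,jaw):
    s=env.state();p=np.array(s["eef_pos"]);T=R.from_euler("xyz",s["tcp_rot"]).as_matrix()
    j=np.degrees(np.arctan2(T[1,1],T[0,1]));d=T.T@(np.array([x,y,z])-p)
    t=-((jaw-j+180)%360-180)
    print("t",round(s["t"],2),"at",p.round(1),"jaw",j.round(1),"j",np.degrees(s["joints"]).round(),"open",round(s["opening"],3),"F",s["ft_force"].round(1))
    print(" shift units now",(d/500).round(4),"norm/0.1",(np.linalg.norm(d)/50).round(1),"turn",round(t/180,4))
if __name__=="__main__":plan(*map(float,sys.argv[1:]))
E
python3 - <<'E'
from cell import cams
from h import *
from plan import plan
S=cams.camera_info("scene");T=cams.camera_info("top")
k=.64
b=ray(S,[[177*k,183*k]],0)[0];print("bottle base",b)
# height: point above base projecting to row 102*.64
V=np.array(S["view"])
for z in(100,150,200,250):
    c=V[:3,:3]@[b[0],b[1],z]+V[:3,3];print(z,(c[:2]/c[2]*404.07+[S["cx"],S["cy"]])/k)
im=cv2.imread("pics/top0.png")
g=cv2.cvtColor(im,cv2.COLOR_BGR2GRAY)[180:208,350:378]
for m in comps(g<100,20):
    v,u=np.nonzero(m);c=np.array([(u.min()+u.max())/2+350,(v.min()+v.max())/2+180]);print("dark",c,len(u),np.ptp(u),np.ptp(v),ray(T,[c],50)[0],ray(T,[c],25)[0])
# trays: outer outline (dark or red)
M=masks(im);cl=cv2.morphologyEx((M["red"]|M["black"]).astype(np.uint8),cv2.MORPH_CLOSE,np.ones((3,3)))
for m in comps(cl,300):
    c,a,w,r,t,E,px=shape(T,m,12)
    if 110<px[1]<235 and 100<px[0]<450:print(np.round(px,1),c.round(1),np.round(r[0],1),np.round(r[1],1),round(r[2],1))
plan(620,-113,228,-77.7)
E
```

```text
bottle base [ 174.22568511 -513.84594869    0.        ]
100 [164.67040008 144.7574159 ]
150 [157.98032486 124.0082858 ]
200 [150.89953287 102.04735567]
250 [143.39276629  78.76527419]
dark [363. 193.] 60 8 8 [ 447.37365904 -297.21354358   50.        ] [ 450.45615561 -303.49023554   25.        ]
dark [357. 196.] 45 8 12 [ 437.96445432 -277.77441488   50.        ] [ 440.88245845 -283.71127051   25.        ]
[233.9 139.8 795. ] [633.7 113.5] [633.8 113.5] [95.  95.3] 84.8
[355.8 141.4 646. ] [ 624.3 -290.1] [ 624.5 -290.2] [84.8 85.1] 77.0
[179.1 199.6 690. ] [436.3 292.8] [437.  293.2] [148.2  52.4] 0.5
[302.9 194.2 834. ] [ 449.9 -110.6] [ 449.  -108.8] [100.6  93.2] 76.7
t 0.15 at [ 184.6 -596.9  228.2] jaw -72.8 j [-79.  28.  89.  -0.  63.  -6.] open 0.998 F [0.2 1.4 0. ]
 shift units now [ 1.1000e-03 -6.6750e-01 -1.1179e+00] norm/0.1 13.0 turn 0.0271
```

>>> carry_out:
  grip: [-1,-1,-1,-1,-1]
  linear:
    - [-0.09,0,0]
    - [-0.09,0,0]
    - [0,-0.0477,-0.0798]
    - [0,-0.0477,-0.0798]
    - [0,-0.0477,-0.0798]
  turn: [0,0,0,0,0]

```text
t: 0.65
eef_pos: [278.4, -492.1, 318.6]
tcp_rot: [2.448, 1.571, -0.395]
ft_force: [1.1, 0.4, 0.0]
opening: 1.001
```

>>> carry_out:
  grip: [-1,-1,-1,-1,-1]
  linear:
    - [0,-0.0477,-0.0798]
    - [0,-0.0477,-0.0798]
    - [0,-0.0477,-0.0798]
    - [0,-0.0477,-0.0798]
    - [0,-0.0477,-0.0798]
  turn: [0,0,0,0,0]

```text
t: 1.15
eef_pos: [434.1, -318.9, 318.6]
tcp_rot: [0.623, 1.571, -2.219]
ft_force: [1.2, -1.0, 0.6]
opening: 0.999
```

>>> carry_out:
  grip: [-1,-1,-1,-1,-1]
  linear:
    - [0,-0.0477,-0.0798]
    - [0,-0.0477,-0.0798]
    - [0,-0.0477,-0.0798]
    - [0,-0.0477,-0.0798]
    - [0,-0.0477,-0.0798]
  turn: [0,0,0,0,0]

```text
t: 1.65
eef_pos: [589.6, -146.0, 318.5]
tcp_rot: [-0.035, 1.571, -2.876]
ft_force: [0.9, -0.2, 1.0]
opening: 0.999
```

>>> carry_out:
  grip: [-0.5,-0.5,-0.5,-0.5,-0.5]
  linear:
    - [0,-0.0477,-0.0798]
    - [0.08,0,0]
    - [0.08,0,0]
    - [0.08,0,0]
    - [0,0,0]
  turn: [0,0.027,0,0,0]

```text
t: 2.15
eef_pos: [617.6, -112.4, 193.7]
tcp_rot: [-0.492, 1.562, 2.864]
ft_force: [0.0, 0.5, -0.0]
opening: 0.756
```

```bash
cat > look.py <<'E'
import sys
from cell import cams,env
from h import *
def look(name,keys):
    I=cams.camera_info("wrist");im=cams.read_camera("wrist");cv2.imwrite(f"pics/{name}.png",im);M=masks(im)
    for k,z,am in keys:
        for m in comps(M[k],am):
            v,u=np.nonzero(m)
            c,a,w,r,t,E,px=shape(I,m,z)
            edge=u.min()<2 or v.min()<2 or u.max()>509 or v.max()>381
            print(k,np.round(px,0),"xy",c.round(1),"ax",a.round(1),"rect",np.round(r[0],1),np.round(r[1],1),round(r[2],1),"EDGE" if edge else "")
    return im,I
E
python3 - <<'E'
from look import *
look("w1",(("white",14,200),("red",4,200),("black",12,300),("orange",36,150)))
from plan import plan
plan(620,-113,22.5,-77.7)
E
```

```text
white [257. 132. 299.] xy [ 660.3 -103.2] ax 102.3 rect [ 660.3 -103.2] [ 9.2 30.2] 12.4 
white [257. 162. 228.] xy [ 630.1 -110.9] ax -164.7 rect [ 622.5 -111.4] [62.   9.8] 12.6 
red [ 458.   13. 3255.] xy [ 814.  -270.2] ax 96.0 rect [ 818.6 -260.8] [ 34.1 140.7] 0.2 EDGE
red [  55.  120. 4275.] xy [626.2 108.4] ax 133.3 rect [635.6 117.1] [83.7 87.3] 85.0 
red [ 416.  197. 2590.] xy [ 628.3 -293.8] ax 155.2 rect [ 628.1 -294. ] [64.3 65. ] 12.5 
red [ 235.  300. 1542.] xy [ 455.  -121.3] ax 115.0 rect [ 452.7 -123.1] [40.8 88.4] 12.5 
black [  45.   99. 6217.] xy [646.2 114.2] ax -138.8 rect [635.7 111.7] [106.8 106.1] 85.2 EDGE
black [  260.   311. 49344.] xy [ 447.9 -152.3] ax 108.6 rect [ 496.7 -136.1] [310.5 665. ] 12.6 EDGE
black [261. 306. 551.] xy [ 459.4 -153. ] ax 134.2 rect [ 464.1 -149.1] [39.8 60.3] 12.6 
orange [115. 273. 699.] xy [480.7  15.5] ax -179.9 rect [480.8  13.4] [71.4 24.8] 2.1 
orange [398. 273. 690.] xy [ 547.7 -285.5] ax -155.4 rect [ 547.2 -283.7] [71.3 24.3] 22.7 
orange [446. 316. 674.] xy [ 508.4 -356.7] ax 103.2 rect [ 504.3 -336.7] [  6.5 178.8] 12.6 
t 2.2 at [ 619.  -112.9  197.1] jaw -77.7 j [-16.  30.  91.  -0.  59.  61.] open 0.749 F [ 0.  -0.2  0.8]
 shift units now [ 0.3492  0.0013 -0.0033] norm/0.1 3.5 turn 0.0001
```

View pics/w1.png

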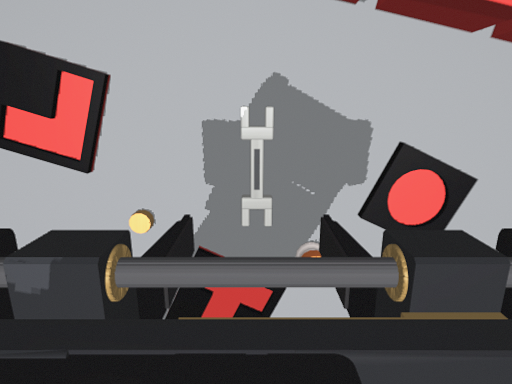

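The wrist view shows the spanner centred at column 257, rows 106–226. The jar is at (310,255), clear of the fingers. The wrist view's shaft centre (622.5,-111.4) agrees with the top view (620,-113). I'm descending to grasp.

>>> carry_out:
  grip: [-0.5,-0.5,-0.5,-0.5,-0.5]
  linear:
    - [0.09,0,-0.005]
    - [0.09,0,0]
    - [0.09,0,0]
    - [0.06,0,0]
    - [0.02,0,0]
  turn: [0,0,0,0,0]

```text
t: 2.7
eef_pos: [622.3, -112.9, 22.9]
tcp_rot: [-0.437, 1.57, 2.92]
ft_force: [0.3, -0.6, -0.1]
opening: 0.753
```

>>> carry_out:
  grip: [1,1,1,1,1]
  linear:
    - [0,0,0]
    - [0,0,0]
    - [0,0,0]
    - [0,0,0]
    - [0,0,0]
  turn: [0,0,0,0,0]

```text
t: 3.2
eef_pos: [622.5, -112.7, 24.7]
tcp_rot: [2.588, 1.569, -0.339]
ft_force: [-0.4, 1.1, 0.4]
opening: 0.389
```

>>> carry_out:
  grip: [1,1,1,1,1]
  linear:
    - [0,0,0]
    - [0,0,0]
    - [0,0,0]
    - [-0.03,0,0]
    - [-0.06,0,0]
  turn: [0,0,0,0,0]

```text
t: 3.7
eef_pos: [621.0, -112.4, 67.8]
tcp_rot: [-0.471, 1.567, 2.886]
ft_force: [0.9, 0.3, -2.2]
opening: 0.141
```

```bash
python3 plan.py 437 294 150 -89.6
```

```text
t 3.7 at [ 621.  -112.4   67.8] jaw -77.7 j [-16.  39.  96.  -0.  45.  61.] open 0.141 F [ 0.9  0.3 -2.2]
 shift units now [-0.162  -0.8728  0.1868] norm/0.1 9.1 turn 0.0662
```

>>> carry_out:
  grip: [1,1,1,1,1]
  linear:
    - [-0.09,0,0]
    - [0,-0.0873,0.0187]
    - [0,-0.0873,0.0187]
    - [0,-0.0873,0.0187]
    - [0,-0.0873,0.0187]
  turn: [0,0,0,0,0]

```text
t: 4.2
eef_pos: [547.5, 51.3, 114.6]
tcp_rot: [2.797, 1.57, -0.13]
ft_force: [0.9, 0.6, -1.5]
opening: 0.144
```

>>> carry_out:
  grip: [1,1,1,1,1]
  linear:
    - [0,-0.0873,0.0187]
    - [0,-0.0873,0.0187]
    - [0,-0.0873,0.0187]
    - [0,-0.0873,0.0187]
    - [0,-0.0873,0.0187]
  turn: [0,0,0,0,0]

```text
t: 4.7
eef_pos: [455.3, 254.7, 114.5]
tcp_rot: [-3.118, 1.57, 0.239]
ft_force: [0.2, -0.1, -1.9]
opening: 0.141
```

>>> carry_out:
  grip: [1,1,1,1,1]
  linear:
    - [0,-0.0873,0.0187]
    - [0,0,0]
    - [0,0,0]
    - [0,0,0]
    - [0,0,0]
  turn: [0,0.033,0.033,0,0]

```text
t: 5.2
eef_pos: [437.8, 293.8, 114.1]
tcp_rot: [-2.869, 1.57, 0.283]
ft_force: [1.0, 0.2, -2.4]
opening: 0.137
```

Run:
```python
from look import *
from plan import plan
plan(437,294,27,-89.6)
look("w2",(("white",85,200),("red",4,200),("black",12,300)))
```

```text
t 5.2 at [437.8 293.8 114.1] jaw -89.4 j [ 27.  29. 110.  -0.  41. 116.] open 0.137 F [ 1.   0.2 -2.4]
 shift units now [ 0.1742 -0.0004  0.0016] norm/0.1 1.7 turn 0.0011
white [378.  68. 474.] xy [529.5 227.6] ax -161.3 rect [529.8 226.7] [17.4 15.2] 15.6 
white [399.  62. 283.] xy [533.1 216.5] ax 113.9 rect [533.  216.5] [9.5 9.6] 47.2 
white [232. 135. 529.] xy [492.5 308.3] ax -179.7 rect [491.4 308.3] [ 8.6 22.4] 89.9 
white [281. 137. 452.] xy [491.6 280. ] ax 180.0 rect [491.2 279.8] [21.2  6.9] 1.5 
white [ 256.  167. 1110.] xy [473.9 294.1] ax 90.7 rect [473.2 293.7] [12.  34.9] 0.7 
white [257. 211. 526.] xy [446.2 293. ] ax -178.9 rect [441.1 293.3] [47.6 11.6] 0.3 
red [ 255.  124. 1829.] xy [494.8 294.7] ax -166.5 rect [491.4 295.7] [38.8 48.7] 0.7 
red [241. 198. 205.] xy [431.4 306.9] ax -179.5 rect [430.7 306.9] [32.5  4.4] 0.1 
black [484.   3. 367.] xy [584.2 128.9] ax 87.8 rect [583.1 136.9] [ 5.2 56.3] 0.7 EDGE
black [  256.   228. 12717.] xy [405.9 292.9] ax 91.4 rect [409.3 300.8] [188.6 437.2] 16.9 EDGE
black [  231.   346. 29520.] xy [286.6 315.9] ax 92.6 rect [297.3 295.3] [106.2 499.1] 0.7 EDGE
```

View pics/w2.png

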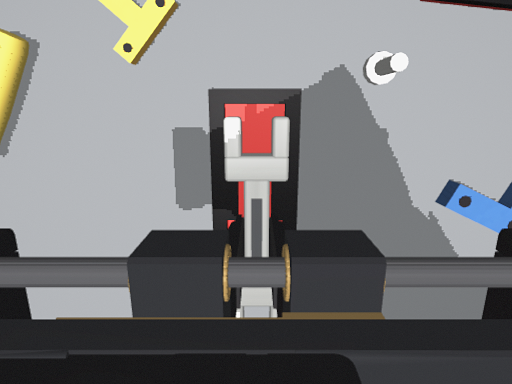

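The wrist view shows the spanner held over its tray. The tray's far corners are at (209,88) and (301,88), the cavity's far edge is at row 103, and the spanner tips are at row 117. Next I cast these onto their planes.

Run:
```python
from look import *
I=cams.camera_info("wrist")
print("tray corners",ray(I,[[209,88.5],[301,88.5]],12).round(1).tolist(),"cavity far corners",ray(I,[[225,103.5],[285,103.5]],12).round(1).tolist())
print("head tips",ray(I,[[232,117],[281,117]],105).round(1).tolist(),"head sides row170",ray(I,[[225,168],[289,168]],105).round(1).tolist())
```

```text
tray corners [[521.9, 330.7, 12.0], [522.8, 259.5, 12.0]] cavity far corners [[510.9, 318.5, 12.0], [511.4, 271.6, 12.0]]
head tips [[503.1, 306.3, 105.0], [503.4, 281.5, 105.0]] head sides row170 [[476.9, 310.2, 105.0], [477.2, 276.5, 105.0]]
```

>>> carry_out:
  grip: [1,1,1,1,1]
  linear:
    - [0.08,-0.002,-0.001]
    - [0.06,0,0]
    - [0.025,0,0]
    - [0.006,0,0]
    - [0,0,0]
  turn: [0,0,0,0,0]

```text
t: 5.75
eef_pos: [438.3, 294.7, 28.5]
tcp_rot: [0.694, 1.57, -2.439]
ft_force: [-0.5, -0.4, -2.0]
opening: 0.141
```

>>> carry_out:
  grip: [0.3,0.3,0.3,0.3,0.3]
  linear:
    - [0,0,0]
    - [0,0,0]
    - [0,0,0]
    - [0,0,0]
    - [0,0,0]
  turn: [0,0,0,0,0]

```text
t: 6.25
eef_pos: [438.2, 294.9, 28.3]
tcp_rot: [-3.076, 1.571, 0.073]
ft_force: [0.4, -0.4, -0.4]
opening: 0.349
```

>>> carry_out:
  grip: [0.2,0.2,0.2,0.2,0.2]
  linear:
    - [-0.02,0,0]
    - [-0.06,0,0]
    - [-0.08,0,0]
    - [-0.08,0,0]
    - [0,0,0]
  turn: [0,0,0,0,0]

```text
t: 6.75
eef_pos: [439.8, 295.8, 153.3]
tcp_rot: [-2.69, 1.563, 0.46]
ft_force: [1.4, 1.3, -0.2]
opening: 0.402
```

Run:
```python
from look import *
from plan import plan
im,I=look("w3",(("white",18,200),("red",4,200),("blue",16,200)))
plan(435,64,150,-114.4)
```

```text
white [370.  76. 572.] xy [538.8 198.3] ax 107.9 rect [539.8 198.8] [23.3 28.6] 43.5 
white [258. 146. 420.] xy [477.5 294.5] ax 90.6 rect [477.5 294.5] [10.  31.1] 0.6 
white [255. 209. 979.] xy [416.6 296.7] ax 174.5 rect [423.1 294.2] [32.  95.3] 89.9 
white [  7. 181. 339.] xy [442.3 529.6] ax 155.7 rect [438.  532.1] [ 6.3 62.8] 64.5 EDGE
red [473.   5. 916.] xy [598.8 110.6] ax 87.7 rect [600.6 116.3] [81.8 10.7] 85.4 EDGE
red [ 256.  173. 3323.] xy [447.6 295.7] ax -179.6 rect [438.9 295. ] [143.8  49.2] 0.6 
blue [ 475.  192. 3026.] xy [435.5  88. ] ax 101.1 rect [448.9  92.2] [80.4 70.7] 65.3 EDGE
t 6.8 at [438.9 295.3 150.9] jaw -89.6 j [ 27.  26. 108.  -0.  46. 116.] open 0.4 F [-0.9 -1.   0.1]
 shift units now [0.0007 0.4626 0.0114] norm/0.1 4.6 turn 0.138
```

View pics/w3.png

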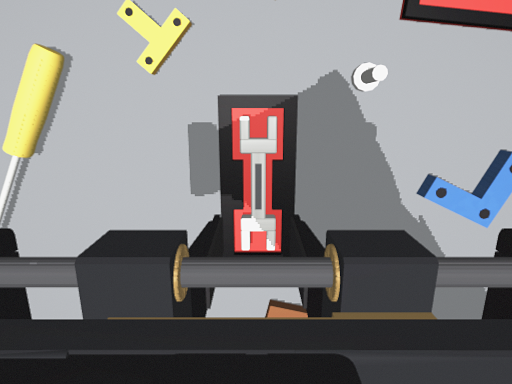

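The spanner lies in its cavity, within column 235–280 and rows 108–250, with red visible all around. Next is the corner plate.

>>> carry_out:
  grip: [-0.2,-0.2,-0.2,-0.2,-0.2]
  linear:
    - [0,0.0925,0.0015]
    - [0,0.0925,0.0015]
    - [0,0.0925,0.0015]
    - [0,0.0925,0.0015]
    - [0,0.0925,0.0015]
  turn: [0,0,0,0,0]

```text
t: 7.3
eef_pos: [435.3, 62.0, 147.5]
tcp_rot: [0.073, 1.569, -3.06]
ft_force: [1.5, 0.4, -0.2]
opening: 0.598
```

>>> carry_out:
  grip: [-0.2,-0.2,-0.2,-0.2,-0.2]
  linear:
    - [0,0,0]
    - [0,0,0]
    - [0,0,0]
    - [0,0,0]
    - [0,0,0]
  turn: [0.046,0.046,0.046,0,0]

```text
t: 7.8
eef_pos: [435.9, 63.6, 147.7]
tcp_rot: [0.512, 1.57, -3.051]
ft_force: [-0.4, 0.2, -0.2]
opening: 0.601
```

Run:
```python
from look import *
from plan import plan
im,I=look("w4",(("blue",16,200),))
plan(438.4,62.4,23,-114.5)
```

```text
blue [ 238.  194. 2859.] xy [435.   82.8] ax 111.5 rect [447.6  88.8] [72.3 72.5] 65.9 
t 7.85 at [435.9  63.7 147.8] jaw -114.2 j [ -0.  20. 119.  -0.  40. 114.] open 0.598 F [-0.7 -0.1  0.7]
 shift units now [ 2.495e-01  2.000e-04 -5.700e-03] norm/0.1 2.5 turn 0.0019
```

View pics/w4.png

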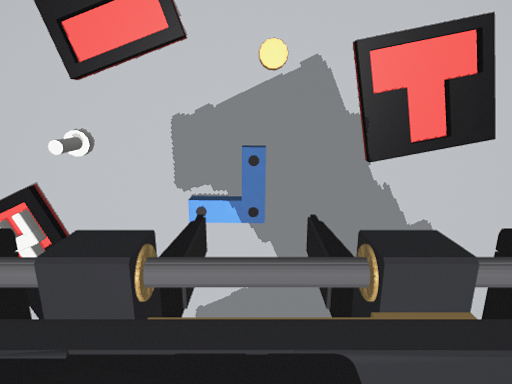

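The wrist view shows the blue plate's leg between columns 242–266, rows 146–222, aligned with the fingers. The yellow nut at (273,53) is clear. Pose is about (446.5,88), yaw -24°. Grasping now.

>>> carry_out:
  grip: [-0.2,-0.2,-0.2,-0.2,-0.2]
  linear:
    - [0.08,-0.003,-0.007]
    - [0.09,0,0]
    - [0.06,0,0]
    - [0.019,0,0]
    - [0,0,0]
  turn: [0,0,0,0,0]

```text
t: 8.35
eef_pos: [439.6, 63.6, 22.9]
tcp_rot: [0.459, 1.568, -3.107]
ft_force: [0.3, 0.8, 0.1]
opening: 0.602
```

>>> carry_out:
  grip: [1,1,1,1,1]
  linear:
    - [0,0,0]
    - [0,0,0]
    - [0,0,0]
    - [0,0,0]
    - [0,0,0]
  turn: [0,0,0,0,0]

```text
t: 8.85
eef_pos: [440.2, 63.6, 24.1]
tcp_rot: [-2.781, 1.57, -0.065]
ft_force: [0.2, 1.6, 1.2]
opening: 0.235
```

>>> carry_out:
  grip: [1,1,1,1,1]
  linear:
    - [0,0,0]
    - [-0.03,0,0]
    - [-0.07,0,0]
    - [-0.08,0,0]
    - [0,0,0]
  turn: [0,0,0,0,0]

```text
t: 9.35
eef_pos: [441.5, 63.6, 117.2]
tcp_rot: [-2.738, 1.564, -0.022]
ft_force: [0.1, -0.6, -2.2]
opening: 0.227
```

Run:
```python
from plan import plan
import numpy as np
a=np.radians(-4.9);x,y=4,-25
plan(634.5+x*np.cos(a)-y*np.sin(a),113+x*np.sin(a)+y*np.cos(a),113,-94.9)
```

```text
t 9.35 at [441.5  63.6 117.2] jaw -114.4 j [ -0.  24. 121.  -0.  35. 114.] open 0.227 F [ 0.1 -0.6 -2.2]
 shift units now [ 0.0108 -0.205  -0.335 ] norm/0.1 3.9 turn -0.1083
```

>>> carry_out:
  grip: [1,1,1,1,1]
  linear:
    - [0,-0.041,-0.067]
    - [0,-0.041,-0.067]
    - [0,-0.041,-0.067]
    - [0,-0.041,-0.067]
    - [0,-0.041,-0.067]
  turn: [0,0,0,0,0]

```text
t: 9.85
eef_pos: [635.9, 87.9, 112.3]
tcp_rot: [0.526, 1.569, -3.041]
ft_force: [-0.6, 0.3, -1.9]
opening: 0.223
```

>>> carry_out:
  grip: [1,1,1,1,1]
  linear:
    - [0,0,0]
    - [0,0,0]
    - [0,0,0]
    - [0,0,0]
    - [0,0,0]
  turn: [-0.036,-0.036,-0.036,0,0]

```text
t: 10.35
eef_pos: [634.5, 87.6, 112.7]
tcp_rot: [0.194, 1.57, -3.037]
ft_force: [-0.1, 0.1, -1.8]
opening: 0.228
```

Run:
```python
from look import *
from plan import plan
im,I=look("w5",(("blue",106,200),("red",4,400),))
plan(636.3,88,113,-94.9)
```

```text
blue [ 257.  218. 2963.] xy [646.5  86. ] ax 174.1 rect [646.7  86.1] [22.3 45.1] 84.4 
blue [252. 296. 572.] xy [599.6  92.6] ax 84.5 rect [600.3  92.5] [25.   9.8] 84.9 
red [ 228.  188. 2997.] xy [639.3 111.3] ax 130.6 rect [638.9 113. ] [ 45.5 113.6] 40.7 
t 10.4 at [634.6  87.6 113. ] jaw -95.1 j [ 2. 37. 93. -0. 50. 97.] open 0.227 F [-0.7 -0.2 -2.1]
 shift units now [-0.0001 -0.001  -0.0033] norm/0.1 0.0 turn -0.0013
```

View pics/w5.png

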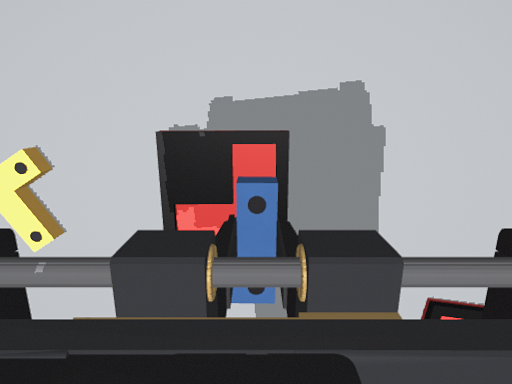

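The wrist view shows the blue leg at columns 238–278 with its front edge near row 183. The tray's far corners are at (157,131) and (289,131), and the cavity leg is at columns 233–276 with its far edge at row 144. Casting those.

Run:
```python
from look import *
I=cams.camera_info("wrist")
t=ray(I,[[157,131],[289,131]],12)[:,:2];print("tray far corners",t.round(1).tolist(),np.hypot(*(t[0]-t[1])).round(1))
print("cavity far corners z12",ray(I,[[232.5,143.5],[276.5,143.5]],12)[:,:2].round(1).tolist())
b=ray(I,[[238,183],[277.5,183]],106)[:,:2];print("leg end",b.round(1).tolist())
a=np.radians(-4.9);u=np.array([np.cos(a),np.sin(a)]);v=np.array([-u[1],u[0]])
print("tray origin",(t.mean(0)-53*u).round(1),"part origin",(b.mean(0)-36*u+25*v).round(1), "edge angles",np.degrees(np.arctan2(*(t[0]-t[1])[::-1]))-90,np.degrees(np.arctan2(*(b[0]-b[1])[::-1]))-90)
```

```text
tray far corners [[693.4, 161.3], [684.2, 56.7]] 105.0
cavity far corners z12 [[678.3, 102.5], [675.2, 67.3]]
leg end [[666.9, 94.1], [665.1, 73.4]]
tray origin [636.  113.5] part origin [632.3 111.7] edge angles -5.0489847183224725 -5.057465685599496
```

>>> carry_out:
  grip: [1,1,1,1,1]
  linear:
    - [0.08,-0.0025,-0.006]
    - [0.06,0,0]
    - [0.025,0,0]
    - [0.006,0,0]
    - [0,0,0]
  turn: [0,0,0,0,0]

```text
t: 10.9
eef_pos: [638.1, 88.6, 28.4]
tcp_rot: [2.881, 1.571, -0.348]
ft_force: [-0.6, -0.6, -1.8]
opening: 0.224
```

>>> carry_out:
  grip: [0.2,0.2,0.2,0.2,0.2]
  linear:
    - [0,0,0]
    - [0,0,0]
    - [0,0,0]
    - [0,0,0]
    - [0,0,0]
  turn: [0,0,0,0,0]

```text
t: 11.4
eef_pos: [638.1, 88.7, 28.4]
tcp_rot: [3.058, 1.57, -0.171]
ft_force: [-0.8, -0.4, 0.7]
opening: 0.401
```

>>> carry_out:
  grip: [0,0,0,0,0]
  linear:
    - [-0.02,0,0]
    - [-0.06,0,0]
    - [-0.08,0,0]
    - [-0.08,0,0]
    - [0,0,0]
  turn: [0,0,0,0,0]

```text
t: 11.9
eef_pos: [640.1, 88.8, 154.4]
tcp_rot: [-3.029, 1.562, 0.026]
ft_force: [-0.1, -0.0, -0.0]
opening: 0.499
```

Run:
```python
from look import *
from plan import plan
im,I=look("w6",(("blue",20,200),("red",4,400),))
plan(637,287,150,-63.4)
```

```text
blue [ 31.   2. 313.] xy [810.9 260.2] ax 86.9 rect [809.4 252.4] [65.9  4.4] 85.1 EDGE
blue [ 242.  201. 2558.] xy [627.  103.3] ax 131.6 rect [636.8 113.6] [70.6 71.9] 84.8 
red [ 244.  186. 1609.] xy [636.7 100.9] ax 129.8 rect [635.4 114.2] [87.2 85.7] 85.1 
red [467. 311. 480.] xy [ 477.  -128.5] ax 72.6 rect [ 476.1 -128.1] [37.7 19.9] 76.8 
t 11.95 at [639.   88.7 151.6] jaw -95.0 j [ 2. 34. 91. -0. 54. 97.] open 0.498 F [-0.  -0.1 -0.3]
 shift units now [ 0.0032 -0.3947  0.0383] norm/0.1 4.0 turn -0.1753
```

View pics/w6.png

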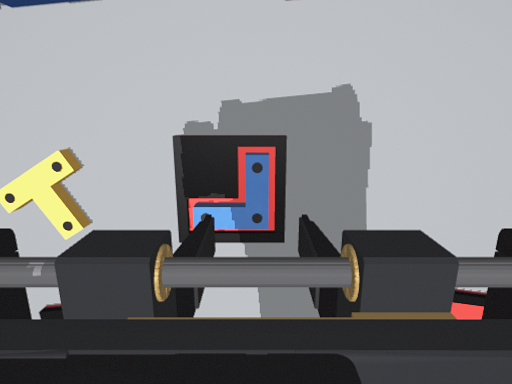

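The corner plate is in its cavity: part centre (636.8,113.6) against cavity centre (635.4,114.2), with red rims on all sides. Next is the large yellow tee.

>>> carry_out:
  grip: [-0.1,-0.1,-0.1,-0.1,-0.1]
  linear:
    - [0,-0.079,0.0085]
    - [0,-0.079,0.0085]
    - [0,-0.079,0.0085]
    - [0,-0.079,0.0085]
    - [0,-0.079,0.0085]
  turn: [0,0,0,0,0]

```text
t: 12.45
eef_pos: [633.2, 288.7, 147.2]
tcp_rot: [0.483, 1.569, -2.745]
ft_force: [1.3, -0.5, 0.3]
opening: 0.549
```

>>> carry_out:
  grip: [-0.1,-0.1,-0.1,-0.1,-0.1]
  linear:
    - [0,0,0]
    - [0,0,0]
    - [0,0,0]
    - [0,0,0]
    - [0,0,0]
  turn: [-0.044,-0.044,-0.044,-0.044,0]

```text
t: 12.95
eef_pos: [633.4, 287.2, 147.2]
tcp_rot: [-0.072, 1.569, -2.745]
ft_force: [0.7, -0.3, 0.6]
opening: 0.55
```

Run:
```python
from look import *
from plan import plan
im,I=look("w7",(("yellow",16,200),))
plan(633.4,285.2,23,-63.4)
```

```text
yellow [  15.  181. 1023.] xy [535.9 487.3] ax 164.6 rect [532.2 490.3] [22.9 52.9] 64.1 EDGE
yellow [ 134.  194. 1429.] xy [574.8 384.7] ax 53.7 rect [579.4 390.4] [49.1 55.7] 49.5 
t 13.0 at [633.5 287.2 147.3] jaw -63.5 j [19. 38. 83. -0. 59. 82.] open 0.549 F [-0.7  0.1 -0.1]
 shift units now [0.2486 0.0034 0.0016] norm/0.1 2.5 turn -0.0003
```

View pics/w7.png

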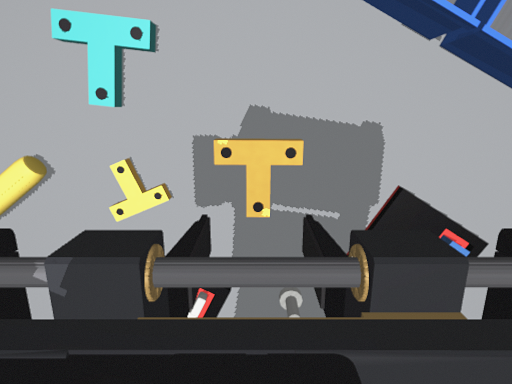

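The wrist view shows the large yellow tee, darker in the gripper's shadow: crossbar at columns 214–303, rows 140–165, stem down to row 217. The small yellow tee is at (138,190). I remeasure with a wider hue band.

Run:
```python
from look import *
I=cams.camera_info("wrist");im=cv2.imread("pics/w7.png")
h,s,v=[x.astype(int) for x in cv2.split(cv2.cvtColor(im,cv2.COLOR_BGR2HSV))]
m=(s>90)&(v>60)&(h>12)&(h<36);m[225:]=0;m[:,:190]=0;m[:,320:]=0
m=max(comps(m,100),key=lambda q:q.sum())
c,a,w,r,t,E,px=shape(I,m,16);print(px,c.round(1),np.round(r[0],1),np.round(r[1],1),r[2],np.degrees(np.arctan2(*(c-r[0])[::-1])).round(1))
```

```text
(np.float64(258.07275953859806), np.float64(165.01301390121264), 3381) [651.3 293.4] [640.3 287.7] [72.7 80.7] 26.63874626159668 27.4
```

>>> carry_out:
  grip: [-0.1,-0.1,-0.1,-0.1,-0.1]
  linear:
    - [0.08,0.004,-0.002]
    - [0.09,0,0]
    - [0.06,0,0]
    - [0.0185,0,0]
    - [0,0,0]
  turn: [0,0,0,0,0]

```text
t: 13.5
eef_pos: [635.2, 285.7, 22.7]
tcp_rot: [-0.105, 1.568, -2.783]
ft_force: [-0.5, -0.0, 0.5]
opening: 0.549
```

>>> carry_out:
  grip: [1,1,1,1,1]
  linear:
    - [0,0,0]
    - [0,0,0]
    - [0,0,0]
    - [0,0,0]
    - [0,0,0]
  turn: [0,0,0,0,0]

```text
t: 14.0
eef_pos: [635.9, 286.0, 24.6]
tcp_rot: [2.939, 1.57, 0.263]
ft_force: [-0.4, -0.5, 4.5]
opening: 0.232
```

>>> carry_out:
  grip: [1,1,1,1,1]
  linear:
    - [0,0,0]
    - [-0.03,0,0]
    - [-0.07,0,0]
    - [-0.08,0,0]
    - [0,0,0]
  turn: [0,0,0,0,0]

```text
t: 14.5
eef_pos: [637.8, 286.7, 120.2]
tcp_rot: [2.994, 1.562, 0.319]
ft_force: [1.2, 0.1, -2.0]
opening: 0.227
```

Run:
```python
from plan import plan
import numpy as np
a=np.radians(-13.3);x=-4.5
plan(451+x*np.cos(a),-109.5+x*np.sin(a),113,-103.3)
```

```text
t 14.5 at [637.8 286.7 120.2] jaw -63.3 j [19. 40. 84. -0. 55. 82.] open 0.227 F [ 1.2  0.1 -2. ]
 shift units now [0.0091 0.5341 0.697 ] norm/0.1 8.8 turn 0.2223
```

>>> carry_out:
  grip: [1,1,1,1,1]
  linear:
    - [0,0.0534,0.0697]
    - [0,0.0534,0.0697]
    - [0,0.0534,0.0697]
    - [0,0.0534,0.0697]
    - [0,0.0534,0.0697]
  turn: [0,0,0,0,0]

```text
t: 15.0
eef_pos: [538.8, 87.0, 114.0]
tcp_rot: [0.096, 1.571, -2.579]
ft_force: [0.8, -0.1, -1.6]
opening: 0.226
```

>>> carry_out:
  grip: [1,1,1,1,1]
  linear:
    - [0,0.0534,0.0697]
    - [0,0.0534,0.0697]
    - [0,0.0534,0.0697]
    - [0,0.0534,0.0697]
    - [0,0.0534,0.0697]
  turn: [0,0,0,0,0]

```text
t: 15.5
eef_pos: [443.3, -110.6, 114.1]
tcp_rot: [1.686, 1.571, -0.989]
ft_force: [1.6, -1.3, -2.0]
opening: 0.228
```

>>> carry_out:
  grip: [1,1,1,1,1]
  linear:
    - [0,0,0]
    - [0,0,0]
    - [0,0,0]
    - [0,0,0]
    - [0,0,0]
  turn: [0.0444,0.0444,0.0444,0.0444,0.0444]

```text
t: 16.0
eef_pos: [444.2, -109.3, 114.0]
tcp_rot: [0.878, 1.571, -2.5]
ft_force: [-0.6, 0.6, -3.0]
opening: 0.227
```

Run:
```python
from look import *
from plan import plan
im,I=look("w8",(("yellow",106,200),("red",4,400),))
plan(446.6,-108.5,113,-103.3)
```

```text
red [ 252.  148. 3191.] xy [ 481.8 -115.1] ax 76.1 rect [ 482.1 -115.7] [95.7 23.3] 76.5 
t 16.05 at [ 444.2 -109.3  114. ] jaw -104.1 j [-22.  25. 119.  -0.  36.  82.] open 0.222 F [-0.1  1.  -1.4]
 shift units now [ 0.002  -0.0027 -0.0042] norm/0.1 0.1 turn -0.0043
```

View pics/w8.png

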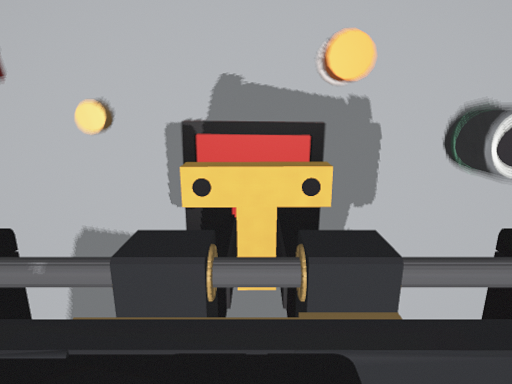

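The tee is over its tray. The tray's far corners are at (182,122) and (324,122), the cavity's far edge is at row 135 from column 197 to 310, and the tee's front edge is near row 167 from column 181 to 332. The jar, at (349,55), is clear.

Run:
```python
from look import *
I=cams.camera_info("wrist")
t=ray(I,[[182,122],[324.5,122.5]],12)[:,:2];c=ray(I,[[197,134.5],[310,135.5]],12)[:,:2];b=ray(I,[[181,167.5],[331.5,167.5]],107)[:,:2]
a=np.radians(-13.4);u=np.array([np.cos(a),np.sin(a)])
for n,p,o in(("tray",t,53),("cav",c,43),("part",b,36)):print(n,p.round(1).tolist(),"len",np.hypot(*(p[0]-p[1])).round(1),"origin",(p.mean(0)-o*u).round(1),"yaw",(np.degrees(np.arctan2(*(p[0]-p[1])[::-1]))-90).round(1))
```

```text
tray [[515.8, -66.7], [488.1, -176.4]] len 113.1 origin [ 450.4 -109.3] yaw -14.2
cav [[503.6, -75.5], [480.9, -163.1]] len 90.6 origin [ 450.4 -109.3] yaw -14.5
part [[492.4, -81.1], [473.5, -157.2]] len 78.4 origin [ 447.9 -110.8] yaw -14.0
```

>>> carry_out:
  grip: [1,1,1,1,1]
  linear:
    - [0.08,-0.004,-0.004]
    - [0.06,0,0]
    - [0.025,0,0]
    - [0.006,0,0]
    - [0,0,0]
  turn: [0,0,0,0,0]

```text
t: 16.55
eef_pos: [446.6, -107.7, 28.4]
tcp_rot: [-0.053, 1.57, 2.86]
ft_force: [0.8, 0.6, -1.9]
opening: 0.231
```

>>> carry_out:
  grip: [0.2,0.2,0.2,0.2,0.2]
  linear:
    - [0,0,0]
    - [0,0,0]
    - [0,0,0]
    - [0,0,0]
    - [0,0,0]
  turn: [0,0,0,0,0]

```text
t: 17.05
eef_pos: [446.9, -107.8, 28.5]
tcp_rot: [2.697, 1.57, -0.675]
ft_force: [0.4, -0.3, -0.0]
opening: 0.399
```

>>> carry_out:
  grip: [0,0,0,0,0]
  linear:
    - [-0.02,0,0]
    - [-0.06,0,0]
    - [-0.08,0,0]
    - [-0.08,0,0]
    - [0,0,0]
  turn: [0,0,0,0,0]

```text
t: 17.55
eef_pos: [448.3, -108.3, 153.2]
tcp_rot: [2.984, 1.563, -0.388]
ft_force: [0.1, 0.2, 0.6]
opening: 0.5
```

Run:
```python
from look import *
from plan import plan
im,I=look("w9",(("red",4,200),))
h,s,v=[x.astype(int) for x in cv2.split(cv2.cvtColor(im,cv2.COLOR_BGR2HSV))]
m=(s>90)&(v>60)&(h>12)&(h<36);m[250:]=0
for m in comps(m,1500):
    c,a,w,r,t,E,px=shape(I,m,20);print("yel",np.round(px),c.round(1),np.round(r[0],1),np.round(r[1],1),r[2])
plan(449,-298,180,-103.3)
```

```text
red [  8.  66. 256.] xy [604.2  84.5] ax 162.1 rect [613.2  79.4] [16.1 53.3] 66.0 EDGE
red [ 252.  166. 1973.] xy [ 464.7 -108.2] ax 65.3 rect [ 450.8 -107.8] [95.2 86.2] 76.9 
yel [ 256.  169. 3260.] [ 463.8 -112.3] [ 451.4 -109.3] [80.4 72.5] 76.8526611328125
t 17.6 at [ 447.6 -108.   151.1] jaw -103.2 j [-22.  21. 117.  -0.  42.  81.] open 0.507 F [-0.7  0.4 -0.5]
 shift units now [-0.0571  0.3693 -0.0901] norm/0.1 3.8 turn 0.0004
```

View pics/w9.png

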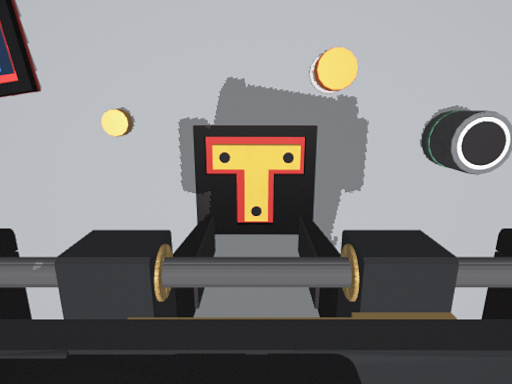

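The tee lies in its cavity, centre (451.4,-109.3), with an even red rim. The socket rim is at (483,141) and the jar at (335,68). Moving to the socket.

>>> carry_out:
  grip: [-1,-1,-1,-1,-1]
  linear:
    - [-0.057,0,0]
    - [0,0.0923,-0.0225]
    - [0,0.0923,-0.0225]
    - [0,0.0923,-0.0225]
    - [0,0.0923,-0.0225]
  turn: [0,0,0,0,0]

```text
t: 18.1
eef_pos: [447.7, -299.3, 176.2]
tcp_rot: [-0.473, 1.569, 2.438]
ft_force: [0.5, -0.7, -0.4]
opening: 0.867
```

>>> carry_out:
  grip: [-1,-1,-1,-1]
  linear:
    - [0,0,0]
    - [0,0,0]
    - [0,0,0]
    - [0,0,0]
  turn: [0,0,0,0]

```text
t: 18.5
eef_pos: [448.3, -296.5, 176.8]
tcp_rot: [-0.471, 1.57, 2.441]
ft_force: [0.1, 0.5, -0.2]
opening: 0.999
```

Run:
```python
from look import *
from plan import plan
I=cams.camera_info("wrist")
im=cams.read_camera("wrist");cv2.imwrite("pics/w10.png",im)
g=cv2.medianBlur(cv2.cvtColor(im,cv2.COLOR_BGR2GRAY),3)
for m in comps((g>120)&(np.arange(384)[:,None]<245),150)+comps((g<45)&(np.arange(384)[:,None]<245),300):
    v,u=np.nonzero(m)
    if len(u)<8000 and 180<u.mean()<340:
        e=cv2.fitEllipse(cv2.convexHull(np.c_[u,v].astype(np.int32)));print(len(u),np.round(e[0],1),np.round(e[1],1),"z50",ray(I,[e[0]],50)[0].round(1),"diam mm",(e[1][1]/I["fx"]*(np.array(I["view"])[2]@[450,-298,50,1])).round(1))
plan(449,-298,44,-103.3)
```

```text
1439 [204.6  -8. ] [68.9 72. ] z50 [ 612.2 -292.9   50. ] diam mm 65.7
482 [256.7 186.6] [45.1 46.2] z50 [ 448.5 -297.3   50. ] diam mm 42.1
1089 [256.5 187. ] [36.3 37.6] z50 [ 448.1 -297.    50. ] diam mm 34.3
t 18.55 at [ 448.4 -296.6  176.9] jaw -103.2 j [-41.  25. 105.  -0.  50.  63.] open 0.998 F [-0.9  0.1 -0.5]
 shift units now [ 0.2658  0.0025 -0.0018] norm/0.1 2.7 turn 0.0008
```

View pics/w10.png

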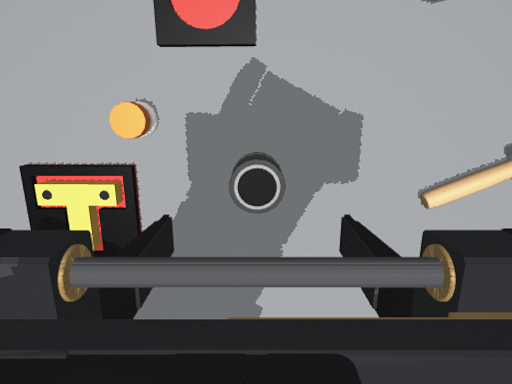

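The socket's rim ring is centred at (257,187), giving world (448.3,-297.2), between the open fingers. The brush handle, whose tip is at (430,200), is clear. Grasping now.

>>> carry_out:
  grip: [-1,-1,-1,-1,-1]
  linear:
    - [0.09,0.001,0]
    - [0.09,0,0]
    - [0.08,0,0]
    - [0.03,0,0]
    - [0,0,0]
  turn: [0,0,0,0,0]

```text
t: 19.05
eef_pos: [447.6, -296.9, 30.0]
tcp_rot: [-0.468, 1.567, 2.443]
ft_force: [-0.8, 0.1, -0.2]
opening: 1.002
```

>>> carry_out:
  grip: [1,1,1,1,1]
  linear:
    - [0,0,0]
    - [0,0,0]
    - [0,0,0]
    - [0,0,0]
    - [0,0,0]
  turn: [0,0,0,0,0]

```text
t: 19.55
eef_pos: [448.4, -298.4, 32.4]
tcp_rot: [2.602, 1.57, -0.77]
ft_force: [-0.0, -0.4, -0.8]
opening: 0.634
```

>>> carry_out:
  grip: [1,1,1,1,1]
  linear:
    - [0,0,0]
    - [0,0,0]
    - [0,0,0]
    - [-0.03,0,0]
    - [-0.07,0,0]
  turn: [0,0,0,0,0]

```text
t: 20.05
eef_pos: [447.0, -297.4, 80.1]
tcp_rot: [-0.461, 1.565, 2.449]
ft_force: [0.4, -0.2, -3.1]
opening: 0.546
```

```bash
python3 plan.py 627 -292.5 122 -103.3
```

```text
t 20.05 at [ 447.  -297.4   80.1] jaw -103.3 j [-41.  33. 110.  -0.  38.  63.] open 0.546 F [ 0.4 -0.2 -3.1]
 shift units now [-0.0853 -0.0922 -0.3477] norm/0.1 3.7 turn 0.0003
```

>>> carry_out:
  grip: [1,1,1,1,1]
  linear:
    - [-0.08,0,0]
    - [0,-0.023,-0.087]
    - [0,-0.023,-0.087]
    - [0,-0.023,-0.087]
    - [0,-0.023,-0.087]
  turn: [0,0,0,0,0]

```text
t: 20.55
eef_pos: [629.5, -293.0, 121.4]
tcp_rot: [-0.138, 1.57, 2.772]
ft_force: [-0.8, -0.8, -3.5]
opening: 0.542
```

>>> carry_out:
  grip: [1,1,1]
  linear:
    - [0,0,0]
    - [0,0,0]
    - [0,0,0]
  turn: [0,0,0]

```text
t: 20.85
eef_pos: [627.0, -293.2, 121.2]
tcp_rot: [-0.192, 1.569, 2.718]
ft_force: [0.2, -0.7, -4.2]
opening: 0.539
```

Run:
```python
from look import *
from plan import plan
im,I=look("w11",(("red",4,200),("black",12,400)))
plan(627,-292.5,36.5,-103.3)
```

```text
red [  22.   11. 1112.] xy [ 806.9 -149.4] ax 86.4 rect [ 808.7 -149.5] [18.4 43.5] 0.0 EDGE
red [ 251.  175. 2302.] xy [ 640.1 -292. ] ax 81.8 rect [ 638.1 -291.9] [66.6 43.6] 81.1 
black [ 253.  191. 7269.] xy [ 627.3 -290.7] ax 72.5 rect [ 619.8 -291.6] [163.5 108. ] 76.8 
black [ 256.  244. 1786.] xy [ 579.2 -282.3] ax 76.9 rect [ 581.2 -283. ] [66.3 29. ] 76.8 
black [  7. 244. 454.] xy [630.5 -64.8] ax 159.5 rect [631.5 -64. ] [16.5 27.1] 76.7 EDGE
black [ 396.  261. 4129.] xy [ 534.  -401.8] ax 100.9 rect [ 516.7 -418.9] [169.1  87. ] 77.6 EDGE
black [ 129.  263. 3720.] xy [ 586.8 -165.5] ax -143.5 rect [ 581.1 -140.2] [151.9  86.8] 76.8 
black [  227.   346. 28444.] xy [ 480.8 -229.1] ax 78.9 rect [ 484.7 -256.1] [513.5 109.2] 77.0 EDGE
t 20.9 at [ 627.  -293.4  121.6] jaw -103.3 j [-31.  40.  85.  -0.  56.  73.] open 0.539 F [ 0.   0.9 -2.8]
 shift units now [ 0.1701 -0.0018  0.0002] norm/0.1 1.7 turn 0.0001
```

View pics/w11.png

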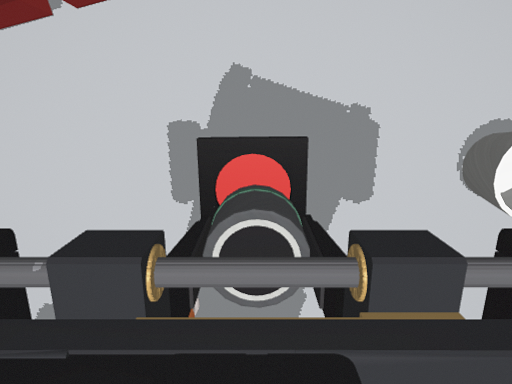

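The socket is held over its tray. The tray's far corners are at (198,138) and (308,137), red spans columns 216–291, and the rim is centred near (257,259). Casting.

Run:
```python
from look import *
I=cams.camera_info("wrist");im=cv2.imread("pics/w11.png")
t=ray(I,[[198,138],[308,137]],12)[:,:2];a=np.radians(-13.2);u=np.array([np.cos(a),np.sin(a)])
print("tray origin",(t.mean(0)-46*u).round(1),np.hypot(*(t[0]-t[1])).round(1),(np.degrees(np.arctan2(*(t[0]-t[1])[::-1]))-90).round(1))
m=max(comps(masks(im)["red"],800),key=lambda q:q.sum()*(np.nonzero(q)[0].mean()>60));v,u_=np.nonzero(m)
# upper arc = front rim of cavity floor/lip: circle fit on the plane z=4 (front lip hides none of the far side? use both)
for z in(4,12):
    P=np.array([ray(I,[[c,v[u_==c].min()]],z)[0][:2] for c in range(220,288)])
    A=np.c_[2*P,np.ones(len(P))];s=np.linalg.lstsq(A,(P**2).sum(1),rcond=None)[0];print(z,"circle",s[:2].round(1),"r",np.sqrt(s[2]+s[0]**2+s[1]**2).round(1))
print("rim",ray(I,[[256.5,259.5]],139.5)[0].round(1))
```

```text
tray origin [ 627.8 -291.1] 90.9 -12.7
4 circle [ 624.8 -289.9] r 34.6
12 circle [ 626.9 -290.5] r 33.6
rim [ 627.  -293.8  139.5]
```

>>> carry_out:
  grip: [1,1,1,1,1]
  linear:
    - [0.08,-0.004,0]
    - [0.06,0,0]
    - [0.025,0,0]
    - [0.006,0,0]
    - [0,0,0]
  turn: [0,0,0,0,0]

```text
t: 21.4
eef_pos: [628.7, -291.9, 37.2]
tcp_rot: [2.706, 1.57, -0.667]
ft_force: [0.2, 0.2, -2.8]
opening: 0.542
```

>>> carry_out:
  grip: [-0.5,-0.5,-0.5,-0.5,-0.5]
  linear:
    - [0,0,0]
    - [0,0,0]
    - [0,0,0]
    - [0,0,0]
    - [0,0,0]
  turn: [0,0,0,0,0]

```text
t: 21.9
eef_pos: [628.7, -291.5, 36.8]
tcp_rot: [2.752, 1.57, -0.62]
ft_force: [0.0, 0.9, -0.2]
opening: 0.747
```

>>> carry_out:
  grip: [-0.6,-0.6,-0.6,-0.6,-0.6]
  linear:
    - [-0.02,0,0]
    - [-0.06,0,0]
    - [-0.08,0,0]
    - [-0.08,0,0]
    - [-0.08,0,0]
  turn: [0,0,0,0,0]

```text
t: 22.4
eef_pos: [628.4, -291.3, 198.8]
tcp_rot: [2.708, 1.57, -0.665]
ft_force: [-0.0, -0.5, 0.7]
opening: 0.802
```

Run:
```python
from look import *
from plan import plan
S=cams.read_camera("scene");T=cams.read_camera("top");w=cams.read_camera("wrist")
a=cv2.resize(S[150:300,80:400],(800,375),interpolation=cv2.INTER_CUBIC);b=cv2.resize(w[90:250,100:440],(478,225));c=cv2.resize(T[110:235,140:390],(322,225))
cv2.imwrite("pics/f.png",np.vstack([a,np.hstack([b,c])]))
I=cams.camera_info("top");M=masks(T)
for m in comps(M["orange"],20):
    q=shape(I,m,36);print("orange",np.round(q[6],1),q[0].round(1))
plan(627,-292,300,-103)
```

```text
orange [329.7 167.1  56. ] [ 534.6 -196.7]
orange [ 195.5  258.9 1030. ] [245.2 235.3]
t 22.55 at [ 629.4 -291.8  200.2] jaw -103.2 j [-30.  35.  81.  -0.  64.  73.] open 0.8 F [-0.3  0.7  0.5]
 shift units now [-0.1997  0.0019  0.0034] norm/0.1 2.0 turn -0.0013
```

View pics/f.png

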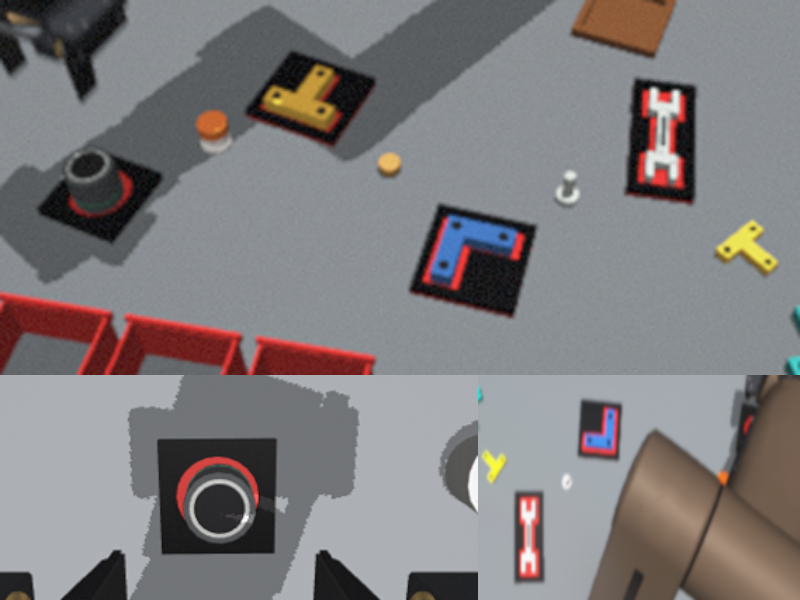

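All four parts sit in their cavities. The jar stands at (213,130) in the composite. The arm half-hides the jar from the top camera, so I compare its scene-camera position before and after, then hand in.

Run:
```python
from look import *
I=cams.camera_info("scene")
for im in(cv2.imread("pics/scene0.png"),cams.read_camera("scene")):
    h,s,v=[x.astype(int) for x in cv2.split(cv2.cvtColor(im,cv2.COLOR_BGR2HSV))]
    m=(s>110)&(v>60)&(h>5)&(h<22);m[:190]=0;m[212:]=0;m[:,:150]=0;m[:,180:]=0
    vv,u=np.nonzero(m);print(len(u),u.mean().round(2),vv.mean().round(2),ray(I,[[u.mean(),vv.mean()]],36)[0].round(1))
print(env.job_done(),env.state()["t"])
```

```text
121 164.54 199.64 [ 534.7 -193.5   36. ]
125 164.52 199.65 [ 534.7 -193.6   36. ]
the job is handed in; nothing more can be done
the job is handed in; nothing more can be done
```

I placed the spanner, blue corner plate, large yellow tee plate and socket, in that order, each into its own foam insert. I then handed the job in at about 22.6 s on the robot's clock, with the gripper clear of everything.

**Final pictures:** each part lies in its own cavity with red floor showing round it, and the socket stands upright.
- **Corner plate:** measured about 1.5 mm from its cavity centre.
- **Tee plate:** measured about 1.5 mm from its cavity centre.
- **Spanner:** judged by eye in its cavity after release.
- **Socket:** judged by eye after release. Before lowering, its rim was within about 3 mm of the tray centre, and I corrected for that.

**Grease jar:** it did not move; its position in the scene camera was the same before and after to within 0.1 mm.

**Disagreements:** the wrist camera read x about 1–4 mm higher than the top camera throughout. The last top-view reading put the jar about 4 mm off, but the arm was half hiding it, so I relied on the scene camera.

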